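# Index the seed-sample carousel and load the blue jar

### The job

Turn the sample carousel by its black crank peg until the blue slot stands at the loading point marked by the orange pointer. Then load the blue-capped jar there: set it down upright in the blue slot, without dropping it, and let go, with the slot still at the pointer. Leave the yellow and green jars standing where they are.

Things in the scene. Friction and masses are not known exactly. Their poses are not given: they have to be found in the camera images.
- loading_point (a point): Where the slot to be loaded must stand: a fixed point level with the wheel's top face, 78 mm from its axis, towards the orange diamond pointer. The pointer lies on a tongue of the white base, reaching 175 mm from the axis, 36 mm high. -x points outward to the pointer, z up. The base's place and yaw vary; it cannot be pushed away.
- blue_slot (a point): Centre of the blue slot's floor, 78 mm from the wheel's axis; it turns with it. The wheel: aluminium disc 240 mm across, top 42 mm above the bench, vertical axis. A slot is a flared collar 14 mm high, inside 58 mm wide at the floor, 70 at the mouth, 80 outside. Yellow and green slots lie a quarter turn either side. At the start blue is 35 to 110 degrees counter-clockwise of the loading point.
- crank_peg (a point): Centre of the top of the crank peg: black upright cylinder 20 mm across, standing 45 mm above the wheel's top, 78 mm from the axis, opposite the blue slot (the axis is midway between the two). Grip or push it round in an arc: about 2 N sideways turns the wheel, which stays where left and can turn 177 degrees either way from the loading point. A 12 mm high hub is at the wheel's centre.
- blue_jar: Loose closed jar to be loaded: white body 42 mm across with a blue band, blue cap 44 mm across and 20 mm tall, 75 mm tall overall, about 120 g. Origin at the centre of its underside, z up. It stands with the other two in a steel tray (floor 4 mm thick, rim 12 mm high) in a row roughly along x, in any order, centres at least 70 mm apart.
- yellow_jar: The same jar with yellow cap and band; leave it alone. Origin at the centre of its underside.
- green_jar: The same jar with green cap and band; leave it alone. Origin at the centre of its underside.
Things that resemble listed ones, but are neither listed nor needed, are in the scene too. Leave any pink look-alike of the blue_jar alone.

How it is judged:
On the way:
1. the blue slot is turned to the loading point (within 14 mm, about 10 degrees) while the blue jar is still away from it (horizontal distance between blue_slot and loading_point below 0.014 m and distance between blue_jar and blue_slot above 0.06 m), for 0.2 s.
At the end, for the whole second after the job is handed in: The blue slot stands at the loading point (within 14 mm, about 10 degrees) and the blue jar stands upright (within about 8 degrees) and at rest on its floor (within 5 mm), within 12 mm of its centre; the yellow and green jars still stand within 30 mm of where they were (horizontal distance between blue_slot and loading_point below 0.014 m and horizontal distance between blue_jar and blue_slot below 0.012 m and z of blue_jar in the frame of blue_slot between -0.005 and 0.005 m and angle between blue_jar's own z axis and vertical below 0.15 rad and linear speed of blue_jar below 0.03 m/s and distance of each of yellow_jar, green_jar from where it was at the start of the episode below 0.03 m and angle between each of yellow_jar, green_jar's own z axis and vertical below 0.3 rad); the robot touches nothing.
It fails at once if the yellow or green jar is pushed over or moved more than 30 mm (distance of any of yellow_jar, green_jar from where it was at the start of the episode above 0.03 m or angle between any of yellow_jar, green_jar's own z axis and vertical above 0.3 rad).
It fails at once if the blue jar is dropped (falls faster than 0.7 m/s, a fall of about 25 mm, out of the fingers) (contact force between blue_jar and the fingers below 0.05 N and linear speed of blue_jar above 0.7 m/s).
It also fails if it takes over 51 s, if anything falls off the work surface, if the arm or the gripper's body presses on something with over 40 N, if the wrist force passes 120 N, or if a joint passes its speed limit or range.

### The arm

A 7-joint arm with a two-finger parallel gripper is mounted at the origin on the work surface. World frame = base frame: x ahead of the robot, y to its left, z up, the work surface at z = 0. Lengths are in m, angles in rad, forces in N, time in s.
With the tool pointing down it reaches from about 0.425 to 0.825 m from the base axis. Payload 3.6 kg.
Tool frame: the origin (TCP) lies midway between the tips of the shut fingers; the grasp point (between the pads) lies 19 mm behind it (grip_point_offset is the distance from the TCP to the grasp point, in m); z points along the fingers, y is the line along which they close (so a half turn about z gives the same grasp; the last joint's range is limited). The gripper opens to 85 mm and grips with 20 to 120 N. Pads are 22 mm wide; open, the fingers measure 114 mm over their backs; the gripper's body (76 mm by 85 mm) begins 54 mm behind the grasp point. The pads swing forward as they close: fully open they stand 13 mm farther back than shut.
Start: joints at [-1.28, 0.615, -0.013, 1.423, 0.008, 1.103, -0.04], TCP at [0.203, 0.617, 0.202] pointing down, gripper open.
Joint ranges: [-3.12, 3.12], [-0.3, 2.06], [-1.34, 1.32], [0.26, 2.42], [-1.36, 4.5], [0.01, 1.98], [-2.84, 2.84]. Speed limits (rad/s): [2.79, 2.79, 3.14, 3.14, 3.14, 3.14, 3.14].

### API

Orientations are given as a rotation vector (axis times angle).
In Python, from station import get_state, get_image, job_done, grip_point_offset gives the robot as it stands. The module is installed in compiled form; this text tells all that it offers.
- The arm moves only by the tool step_arm, never from a script. Its arguments are lists of equal length, an entry for each row: "jaw": the opening, from 0 (shut) to 1 (fully open); "xyz": the shift along the tool's x, y, z in m, a list of three; "angular": the turn, a rotation vector about the tool's x, y, z in rad, a list of three. In form: {"jaw": [jaw, ...], "xyz": [[x, y, z], ...], "angular": [[wx, wy, wz], ...]}. A call has 1 to 20 rows; each row shifts and turns the commanded pose from where the row before left it, along the tool's axes as they then stand; what a row does not reach is not made up. A row lasts 1/12 s, in which the tool goes at most 41.7 mm and 7.16 degrees, less where a joint would pass 70% of its speed; a pose out of reach is approached as far as the arm can. A call with a gripper value outside its range is refused whole. The fingers move at their own pace and stop on an object; "newtons" is the grip in N (left out, the last holds). Time passes only in rows, so rows that do not move let the fingers close. It gives the time, the measured TCP pose, the force, the opening and the grip force at its end, in the units of the state.
- get_state(): the state, without advancing time (a new reading comes with each control period).
- get_image(name): name is "side" or "top"; returns a dict with "color" (384x512x3 uint8, red, green, blue), "K" (3x3 intrinsics, pixels), "rvec" (rotation vector, rad) and "tvec" (3), from world to camera coordinates, as OpenCV has them. Camera axes: x right, y down, z forward; pixel columns grow to the right and rows downward; lengths in m; the calibration is good to about 2 mm. A picture is of the moment at which its call begins. There is no depth.
- job_done(): hands the job in; it is judged then, once.
The state is a dict: "clock": time; "joint_positions": joint angles; "qd": joint speeds; "joint_torque": joint torques, N m; "position": TCP position; "tool_rot": TCP orientation; "force": force on the tool from outside, world axes, zero at the start; "moment": the same for the moment, N m; "finger_gap": opening from 0.0 (shut) to 1.0 (fully open); "grip_force": force on a finger pad.
Only numpy, scipy, OpenCV 4.12 (cv2) and the standard library are available. Lean on these libraries where they do the work, as an engineer would, in place of code of your own. Each camera call takes 0.05 s, during which the arm holds its last target. There are 200 camera calls.

## Working session

There is one attempt and no reset: what is moved stays moved. The work goes in short steps, Python scripts to look and compute and a tool call to move; the robot and the scene stay as the last step left them, time stands still between calls to the robot, and variables do not carry over. Pictures are saved under pics/ and viewed, at most 10 in all, crops included, and the job is handed in when it is done.

Besides the shell and the picture viewer there is one more tool, called after "Emit:" as name(argument=value, ...), one argument or row to a line, values as JSON. step_arm: Moves the arm, as the interface text tells. Its arguments: {"type":"object","properties":{"jaw":{"type":"array","items":{"type":"number"}},"xyz":{"type":"array","items":{"type":"array","items":{"type":"number"}}},"angular":{"type":"array","items":{"type":"array","items":{"type":"number"}}},"newtons":{"type":"number"}},"required":["jaw","xyz","angular"]}

```bash
mkdir -p pics; cat > h.py <<'E'
import numpy as np, cv2
from station import *
def snap(n,f):
    d=get_image(n); cv2.imwrite(f'pics/{f}.png',d['color'][:,:,::-1]); np.savez(f'pics/{f}.npz',**d); return d
def px2w(d,u,v,z):
    R=cv2.Rodrigues(np.array(d['rvec'],float))[0]; t=np.array(d['tvec'],float).ravel()
    r=R.T@np.linalg.inv(d['K'])@[u,v,1]; c=-R.T@t
    return c+r*(z-c[2])/r[2]
E
python3 - <<'E'
from h import *
a=snap('top','t0');b=snap('side','s0')
s=get_state();print(s['position'],s['tool_rot'],s['joint_positions'],grip_point_offset,s['clock'])
for d in(a,b):
    R=cv2.Rodrigues(np.array(d['rvec'],float))[0];print(-R.T@np.array(d['tvec']).ravel(),R[2])
cv2.imwrite('pics/both.png',np.hstack([a['color'],b['color']])[:,:,::-1][:, :])
E
```

```text
[0.20285242 0.61671278 0.20142858] [-0.49691397 -3.10171764  0.00373585] [-1.27951718  0.61583992 -0.01261685  1.42478155  0.00813148  1.10342199
 -0.04041348] 0.0187 0.1
[ 0.52599077 -0.08067041  0.92964833] [ 0.07952414 -0.0015502  -0.99683174]
[ 0.10668353 -0.58335496  0.60722799] [ 0.53163184  0.59265808 -0.6050818 ]
```

View pics/t0.png

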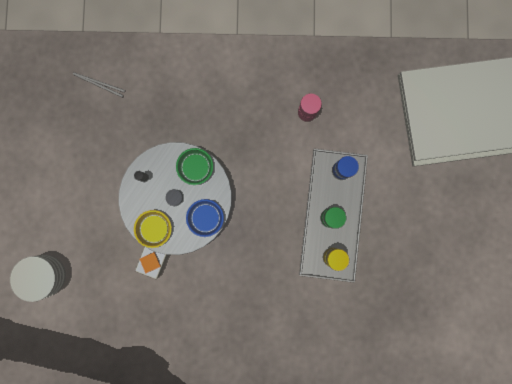

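View pics/s0.png

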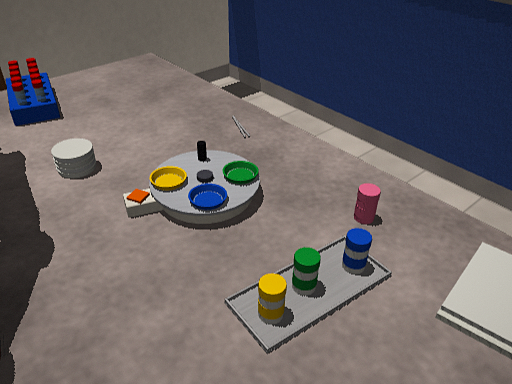

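The top view shows the wheel hub at (175,198), orange pointer (150,263), blue slot (206,217) and peg top about (139,175). The tray caps are blue (347,167), green (335,217) and yellow (338,260). Two things could be the blue jar: the blue-capped one in the tray (347,167) and the pink one outside it (311,104). The blue one fits, as it has a blue cap and stands in the tray. I'll confirm that in a crop and compute positions.

```bash
python3 - <<'E'
from h import *
d=dict(np.load('pics/t0.npz')); h=cv2.cvtColor(d['color'],cv2.COLOR_RGB2HSV)
cv2.imwrite('pics/c.png',cv2.resize(d['color'][80:290,100:380,::-1],None,fx=2.8,fy=2.8,interpolation=cv2.INTER_CUBIC))
def blobs(lo,hi):
    n,l,s,c=cv2.connectedComponentsWithStats(cv2.inRange(h,lo,hi)); return [(s[i][4],s[i][:4],c[i].round(1)) for i in range(1,n) if s[i][4]>40]
Z={'blue':.079,'green':.079,'yellow':.079}
for n,lo,hi in[('blue',(105,150,60),(130,255,255)),('green',(50,130,50),(80,255,255)),('yellow',(22,150,100),(32,255,255)),('orange',(5,180,120),(18,255,255)),('black',(0,0,0),(180,255,40))]:
    for b in blobs(lo,hi):
        if b[0]>3000: continue
        c=b[2]; z=.079 if c[0]>280 else .042
        if n=='orange': z=.036
        if n=='black': z=.087
        bb=b[1]; m=(bb[0]+(bb[2]-1)/2,bb[1]+(bb[3]-1)/2)
        print(n,b[0],bb,c,px2w(d,*c,z).round(4),px2w(d,*m,z).round(4))
print('hub',px2w(d,175,198,.054))
E
```

```text
blue 306 [338 157  20  20] [347.3 166.2] [ 0.6426 -0.2652  0.079 ] [ 0.6419 -0.2656  0.079 ]
blue 104 [188 200  35  35] [211.5 212.1] [0.5446 0.0139 0.042 ] [0.534  0.0274 0.042 ]
blue 467 [193 206  25  24] [205.2 217.5] [0.533  0.0269 0.042 ] [0.533  0.0274 0.042 ]
green 112 [178 149  35  35] [201.4 162.7] [0.6495 0.0383 0.042 ] [0.6421 0.0517 0.042 ]
green 461 [183 155  25  24] [194.9 166.6] [0.6408 0.0519 0.042 ] [0.6411 0.0517 0.042 ]
green 315 [325 208  20  19] [334.8 217.1] [ 0.5382 -0.2399  0.079 ] [ 0.5384 -0.2393  0.079 ]
yellow 291 [134 210  37  37] [152.4 227.1] [0.5108 0.1376 0.042 ] [0.5089 0.1384 0.042 ]
yellow 520 [141 216  26  26] [153.6 228.4] [0.5082 0.135  0.042 ] [0.5079 0.1352 0.042 ]
yellow 362 [327 249  22  22] [337.6 259.3] [ 0.4537 -0.2458  0.079 ] [ 0.4533 -0.2456  0.079 ]
orange 87 [141 254  13  18] [146.3 262.9] [0.4354 0.1491 0.036 ] [0.4363 0.1476 0.036 ]
hub [0.57243784 0.08971362 0.054     ]
```

View pics/c.png

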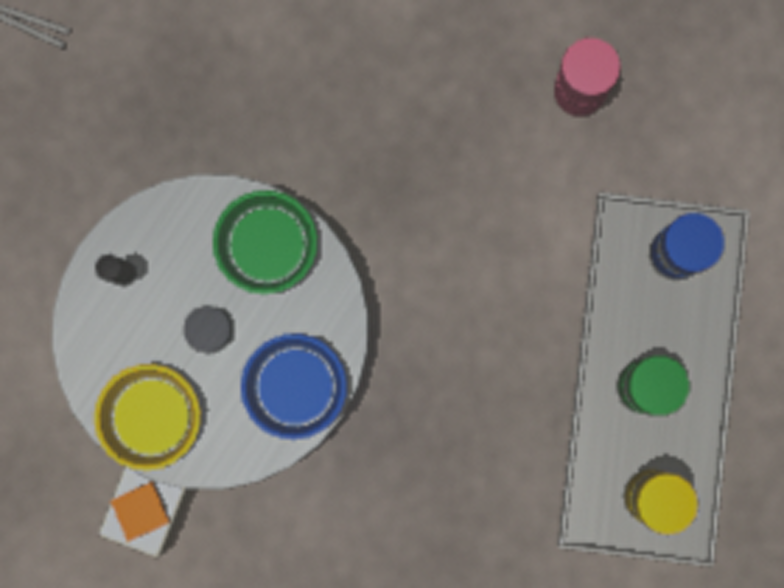

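The crop confirms the blue-capped jar at crop (695,243), in the tray and separate from the pink one at (590,67). The wheel axis is about (0.5745, 0.0935) and the peg about (0.616, 0.160). The wheel needs about 77° clockwise, so I'll go above the peg and cage it tangentially.

Emit:
step_arm(
  jaw=[1,1,1,1,1,1,1,1,1,1,1,1,1,1,1,1],
  xyz=[
    [-0.0334,-0.0191,0.003],
    [-0.0334,-0.0191,0.003],
    [-0.0334,-0.0191,0.003],
    [-0.0334,-0.0191,0.003],
    [-0.0334,-0.0191,0.003],
    [-0.0334,-0.0191,0.003],
    [-0.0334,-0.0191,0.003],
    [-0.0334,-0.0191,0.003],
    [-0.0334,-0.0191,0.003],
    [-0.0334,-0.0191,0.003],
    [-0.0334,-0.0191,0.003],
    [-0.0334,-0.0191,0.003],
    [-0.0334,-0.0191,0.003],
    [-0.0334,-0.0191,0.003],
    [-0.0334,-0.0191,0.003],
    [-0.0334,-0.0191,0.003],
  ],
  angular=[
    [0,0,0],
    [0,0,0],
    [0,0,0],
    [0,0,0],
    [0,0,0],
    [0,0,0],
    [0,0,0],
    [0,0,0],
    [0,0,0],
    [0,0,0],
    [0,0,0],
    [0,0,0],
    [0,0,0],
    [0,0,0],
    [0,0,0],
    [0,0,0],
  ],
)

```text
clock: 1.43
position: [0.6159, 0.1585, 0.1539]
tool_rot: [-0.497, -3.101, 0.001]
force: [-0.4, 0.6, 0.8]
finger_gap: 1.002
grip_force: 0.0
```

Emit:
step_arm(
  jaw=[0.6,0.6,0.6,0.6,0.6,0.6,0.6,0.6,0.6,0.6,0.6,0.6,0.6,0.6,0.6,0.6,0.6],
  xyz=[
    [0,0,0],
    [0,0,0],
    [0,0,0],
    [0,0,0],
    [0,0,0],
    [0,0,0],
    [0,0,0],
    [0,0,0],
    [0,0,0],
    [0,0,0],
    [0,0,0],
    [0,0,0],
    [0,0,0],
    [0,0,0],
    [0,0,0],
    [0,0,0],
    [0,0,0],
  ],
  angular=[
    [0,0,0.121],
    [0,0,0.121],
    [0,0,0.121],
    [0,0,0.121],
    [0,0,0.121],
    [0,0,0.121],
    [0,0,0.121],
    [0,0,0.121],
    [0,0,0.121],
    [0,0,0.121],
    [0,0,0.121],
    [0,0,0.121],
    [0,0,0.121],
    [0,0,0.121],
    [0,0,0.121],
    [0,0,0],
    [0,0,0],
  ],
)

```text
clock: 2.85
position: [0.6148, 0.1604, 0.1539]
tool_rot: [-2.748, -1.523, 0.002]
force: [0.1, 0.0, 0.3]
finger_gap: 0.596
grip_force: 0.0
```

```bash
cat >> h.py <<'E'
from scipy.spatial.transform import Rotation as Ro
def togo(*target, yang=None):
    s=get_state(); R=Ro.from_rotvec(s['tool_rot']).as_matrix(); p=np.array(s['position'])
    a=np.degrees(np.arctan2(R[1,1],R[0,1]))
    print('t',round(s['clock'],2),'tcp',p.round(4),'yang',a.round(1),'tilt',R[2].round(3),'gap',round(s['finger_gap'],2),'F',np.round(s['force'],1),'tool delta',(R.T@(np.array(target)-p)).round(4), 'dwz', None if yang is None else round(np.radians(-((yang-a+180)%360-180)),3))
E
python3 - <<'E'
from h import *
togo(.616,.160,.056,yang=-32)
a=snap('top','t1');b=snap('side','s1')
cv2.imwrite('pics/c1.png',np.hstack([a['color'][120:300,80:280],b['color'][100:280,100:300]])[:,:,::-1].repeat(2,0).repeat(2,1))
d=dict(np.load('pics/t0.npz'));print(px2w(d,150,262.9,.036),px2w(d,137.5,175,.087))
E
```

```text
t 2.85 tcp [0.6148 0.1604 0.1539] yang -32.0 tilt [-0.001 -0.001 -1.   ] gap 0.6 F [0.1 0.  0.3] tool delta [0.0004 0.0013 0.0979] dwz -0.0
[0.43556728 0.14128374 0.036     ] [0.61582996 0.16054202 0.087     ]
```

View pics/c1.png

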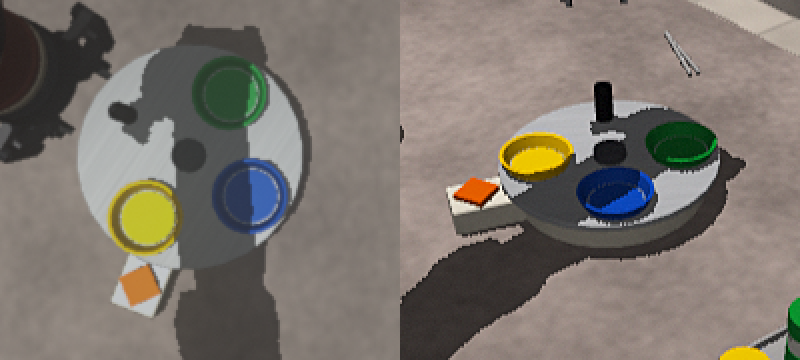

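The side view shows the open fingers above the peg, and peg (about 0.616, 0.160) agrees between the two estimates. The pointer is at about 161°, so the peg has to go from 58° to -19°. I'll go down, cage the peg and turn.

Emit:
step_arm(
  jaw=[0.6,0.6,0.6,0.6,0.6,0.28,0.28,0.28,0.28,0.28],
  xyz=[
    [0,0.001,0.0245],
    [0,0,0.0245],
    [0,0,0.0245],
    [0,0,0.0245],
    [0,0,0],
    [0,0,0],
    [0,0,0],
    [0,0,0],
    [0,0,0],
    [0,0,0],
  ],
  angular=[
    [0,0,0],
    [0,0,0],
    [0,0,0],
    [0,0,0],
    [0,0,0],
    [0,0,0],
    [0,0,0],
    [0,0,0],
    [0,0,0],
    [0,0,0],
  ],
)

```text
clock: 3.78
position: [0.617, 0.1598, 0.058]
tool_rot: [2.75, 1.518, 0.004]
force: [-0.3, -0.5, 0.1]
finger_gap: 0.275
grip_force: 0.0
```

Emit:
step_arm(
  jaw=[0.28,0.28,0.28,0.28,0.28,0.28,0.28,0.28,0.28,0.28,0.28,0.28,0.28,0.28,0.28,0.28,0.28,0.28,0.28,0.28],
  xyz=[
    [-0.00018,0.00524,0],
    [-0.00018,0.00524,0],
    [-0.00018,0.00524,0],
    [-0.00018,0.00524,0],
    [-0.00018,0.00524,0],
    [-0.00018,0.00524,0],
    [-0.00018,0.00524,0],
    [-0.00018,0.00524,0],
    [-0.00018,0.00524,0],
    [-0.00018,0.00524,0],
    [-0.00018,0.00524,0],
    [-0.00018,0.00524,0],
    [-0.00018,0.00524,0],
    [-0.00018,0.00524,0],
    [-0.00018,0.00524,0],
    [-0.00018,0.00524,0],
    [-0.00018,0.00524,0],
    [-0.00018,0.00524,0],
    [-0.00018,0.00524,0],
    [-0.00018,0.00524,0],
  ],
  angular=[
    [0,0,0.0672],
    [0,0,0.0672],
    [0,0,0.0672],
    [0,0,0.0672],
    [0,0,0.0672],
    [0,0,0.0672],
    [0,0,0.0672],
    [0,0,0.0672],
    [0,0,0.0672],
    [0,0,0.0672],
    [0,0,0.0672],
    [0,0,0.0672],
    [0,0,0.0672],
    [0,0,0.0672],
    [0,0,0.0672],
    [0,0,0.0672],
    [0,0,0.0672],
    [0,0,0.0672],
    [0,0,0.0672],
    [0,0,0.0672],
  ],
)

```text
clock: 5.45
position: [0.65, 0.0696, 0.0576]
tool_rot: [-3.094, 0.526, -0.006]
force: [2.3, 1.1, -0.2]
finger_gap: 0.281
grip_force: 1.1
```

Emit:
step_arm(
  jaw=[0.28,0.28,0.28,0.28],
  xyz=[
    [0,0.002,0],
    [0,0,0],
    [0,0,0],
    [0,0,0],
  ],
  angular=[
    [0,0,0],
    [0,0,0],
    [0,0,0],
    [0,0,0],
  ],
)

```text
clock: 5.78
position: [0.6472, 0.0663, 0.0566]
tool_rot: [-3.098, 0.522, 0.001]
force: [1.1, 0.1, -0.3]
finger_gap: 0.28
grip_force: 0.2
```

```bash
python3 - <<'E'
from h import *
togo(.648,.068,.056,yang=-109)
a=snap('top','t2');b=snap('side','s2')
cv2.imwrite('pics/c2.png',np.hstack([a['color'][120:300,80:280],b['color'][100:280,100:300]])[:,:,::-1].repeat(2,0).repeat(2,1))
for d,n in((a,'top'),(b,'side')):
    h=cv2.cvtColor(d['color'],cv2.COLOR_RGB2HSV)
    for k,lo,hi in(('b',(105,130,40),(130,255,255)),('y',(22,130,60),(32,255,255)),('g',(50,110,30),(80,255,255))):
        nn,l,s,c=cv2.connectedComponentsWithStats(cv2.inRange(h,lo,hi))
        for i in range(1,nn):
            if 250<s[i][4]<1500 and 90<c[i][0]<280: print(n,k,s[i],c[i].round(1),px2w(d,*c[i],.042).round(4))
E
```

```text
t 5.78 tcp [0.6472 0.0663 0.0566] yang -109.1 tilt [-0.001 -0.    -1.   ] gap 0.28 F [ 1.1  0.1 -0.3] tool delta [ 0.0002 -0.0019  0.0006] dwz -0.002
top y [124 174  33  30 527] [142.  190.6] [0.5876 0.1626 0.042 ]
top g [203 198  19  24 315] [212.9 210.8] [0.5473 0.011  0.042 ]
side b [150 171  38  25 703] [169.1 182.7] [0.5052 0.1253 0.042 ]
side y [176 147  35  22 564] [193.2 156.7] [0.6056 0.1773 0.042 ]
side y [258 273  29  29 662] [271.8 287.1] [ 0.4699 -0.2314  0.042 ]
side y [258 299  27  20 255] [270.2 311.7] [ 0.4337 -0.266   0.042 ]
side g [198 182  39  26 762] [216.7 194.4] [0.557  0.0264 0.042 ]
```

View pics/c2.png

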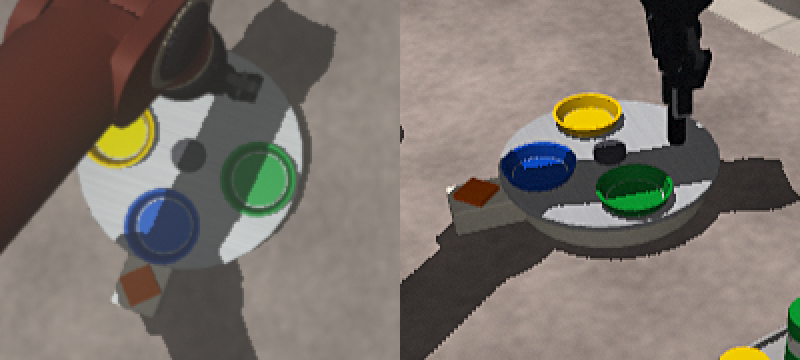

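The blue slot at crop (162,226) now lies on the line from the hub (189,156) to the pointer (140,285). I'll lift off, move over the blue jar and check the slot angle from there.

Emit:
step_arm(
  jaw=[0.35,0.35,0.4,0.4,1,1,1,1,1,1,1,1,1,1,1,1,1,1],
  xyz=[
    [0,-0.001,0],
    [0,0,-0.02],
    [0,0,-0.037],
    [0,0,-0.037],
    [0.0115,0.0351,0],
    [0.0115,0.0351,0],
    [0.0115,0.0351,0],
    [0.0115,0.0351,0],
    [0.0115,0.0351,0],
    [0.0115,0.0351,0],
    [0.0115,0.0351,0],
    [0.0115,0.0351,0],
    [0.0115,0.0351,0],
    [0,0,0],
    [0,0,0],
    [0,0,0],
    [0,0,0],
    [0,0,0],
  ],
  angular=[
    [0,0,0],
    [0,0,0],
    [0,0,0],
    [0,0,0],
    [0,0,0],
    [0,0,0],
    [0,0,0],
    [0,0,0],
    [0,0,0],
    [0,0,0],
    [0,0,0],
    [0,0,0],
    [0,0,0],
    [0,0,-0.08],
    [0,0,-0.08],
    [0,0,-0.08],
    [0,0,0],
    [0,0,0],
  ],
)

```text
clock: 7.38
position: [0.6414, -0.2654, 0.1504]
tool_rot: [-3.138, 0.152, 0.001]
force: [0.2, -0.1, -0.4]
finger_gap: 0.999
grip_force: 0.0
```

```bash
python3 - <<'E'
from h import *
togo(.642,-.266,.028,yang=-95)
a=snap('top','t3');b=snap('side','s3')
cv2.imwrite('pics/c3.png',np.hstack([a['color'][90:300,100:380],b['color'][100:310,150:430]])[:,:,::-1].repeat(1.0 and 1,0))
for d,n in((a,'top'),):
    h=cv2.cvtColor(d['color'],cv2.COLOR_RGB2HSV)
    for k,lo,hi in(('b',(105,130,40),(130,255,255)),('y',(22,130,60),(32,255,255)),('g',(50,110,30),(80,255,255))):
        nn,l,s,c=cv2.connectedComponentsWithStats(cv2.inRange(h,lo,hi))
        for i in range(1,nn):
            if s[i][4]>90 and 90<c[i][0]<280: print(n,k,s[i],c[i].round(1),px2w(d,*(s[i][:2]+(s[i][2:4]-1)/2),.042).round(4))
E
```

```text
t 7.38 tcp [ 0.6414 -0.2654  0.1504] yang -95.6 tilt [-0.001 -0.    -1.   ] gap 1.0 F [ 0.2 -0.1 -0.4] tool delta [0.0007 0.0006 0.1224] dwz -0.01
top b [142 215  38  37 219] [163. 232.] [0.4988 0.1201 0.042 ]
top b [150 220  25  26 512] [161.8 232.3] [0.4999 0.117  0.042 ]
top y [120 167  37  37 938] [138.1 184.7] [0.5993 0.1715 0.042 ]
top g [191 191  37  37 235] [211.2 208.3] [0.5511 0.0194 0.042 ]
top g [197 197  25  25 504] [209.2 209.2] [0.5511 0.0194 0.042 ]
```

View pics/c3.png

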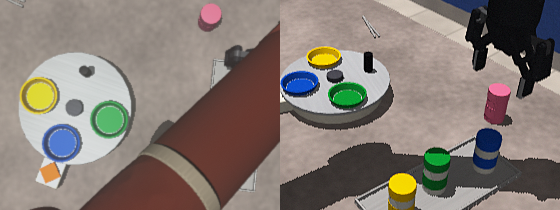

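The view shows the wheel staying put, with the blue slot at about 162.5° against the pointer at about 161.5°. The open gripper hangs above the blue jar at crop (487,150). I'll go down and grip it.

Emit:
step_arm(
  newtons=35,
  jaw=[1,1,1,1,1,1,0,0,0,0,0,0,0,0],
  xyz=[
    [0,0,0.03],
    [0,0,0.03],
    [0,0,0.03],
    [0,0,0.022],
    [0,0,0.01],
    [0,0,0],
    [0,0,0],
    [0,0,0],
    [0,0,0],
    [0,0,0],
    [0,0,0],
    [0,0,0],
    [0,0,0],
    [0,0,0],
  ],
  angular=[
    [0,0,0],
    [0,0,0],
    [0,0,0],
    [0,0,0],
    [0,0,0],
    [0,0,0],
    [0,0,0],
    [0,0,0],
    [0,0,0],
    [0,0,0],
    [0,0,0],
    [0,0,0],
    [0,0,0],
    [0,0,0],
  ],
)

```text
clock: 8.65
position: [0.6428, -0.2663, 0.0308]
tool_rot: [3.137, -0.149, 0.005]
force: [-0.7, 0.2, 6.3]
finger_gap: 0.501
grip_force: 35.7
```

```bash
python3 - <<'E'
from h import *
togo(.500,.1185,.17,yang=-95)
E
```

```text
t 8.65 tcp [ 0.6428 -0.2663  0.0308] yang -95.5 tilt [ 0.003  0.001 -1.   ] gap 0.5 F [-0.7  0.2  6.3] tool delta [-0.1783 -0.3693 -0.1403] dwz -0.008
```

Gripped at a gap of 0.5, about 42.5 mm, so the pads are on the body. I'll lift and carry it over the slot.

Emit:
step_arm(
  jaw=[0,0,0,0,0,0,0,0,0,0,0,0,0,0,0,0,0,0,0,0],
  xyz=[
    [0,0,-0.02],
    [0,0,-0.035],
    [0,0,-0.035],
    [0,0,-0.035],
    [-0.0127,-0.0264,-0.001],
    [-0.0127,-0.0264,-0.001],
    [-0.0127,-0.0264,-0.001],
    [-0.0127,-0.0264,-0.001],
    [-0.0127,-0.0264,-0.001],
    [-0.0127,-0.0264,-0.001],
    [-0.0127,-0.0264,-0.001],
    [-0.0127,-0.0264,-0.001],
    [-0.0127,-0.0264,-0.001],
    [-0.0127,-0.0264,-0.001],
    [-0.0127,-0.0264,-0.001],
    [-0.0127,-0.0264,-0.001],
    [-0.0127,-0.0264,-0.001],
    [-0.0127,-0.0264,-0.001],
    [0,0,0],
    [0,0,0],
  ],
  angular=[
    [0,0,0],
    [0,0,0],
    [0,0,0],
    [0,0,0],
    [0,0,0],
    [0,0,0],
    [0,0,0],
    [0,0,0],
    [0,0,0],
    [0,0,0],
    [0,0,0],
    [0,0,0],
    [0,0,0],
    [0,0,0],
    [0,0,0],
    [0,0,0],
    [0,0,0],
    [0,0,0],
    [0,0,0],
    [0,0,0],
  ],
)

```text
clock: 10.32
position: [0.4987, 0.1219, 0.1672]
tool_rot: [-3.138, 0.142, 0.002]
force: [0.7, -1.5, -1.9]
finger_gap: 0.499
grip_force: 36.2
```

```bash
python3 - <<'E'
from h import *
togo(.500,.1185,.07,yang=-95)
b=snap('side','s4')
cv2.imwrite('pics/c4.png',b['color'][40:300,80:430,::-1].repeat(2,0).repeat(2,1))
E
```

```text
t 10.32 tcp [0.4987 0.1219 0.1672] yang -95.2 tilt [-0.001 -0.001 -1.   ] gap 0.5 F [ 0.7 -1.5 -1.9] tool delta [0.0017 0.0033 0.0971] dwz -0.003
```

View pics/c4.png

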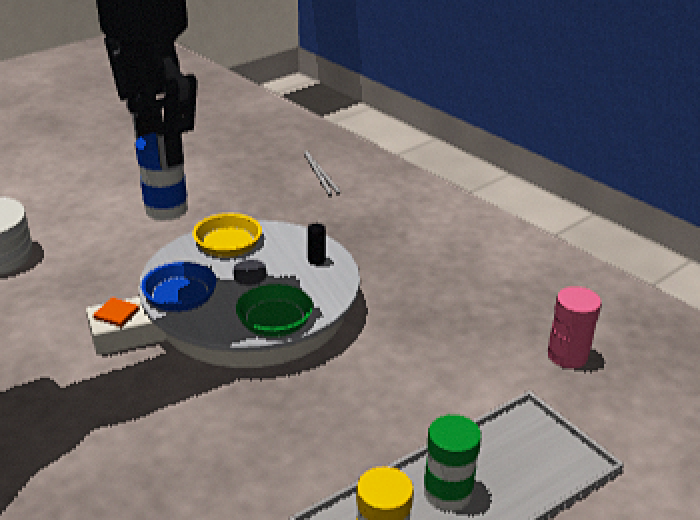

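The jar is held upright above the wheel, with its base at crop (166,212). The tray jars are undisturbed. Lowering to just above the floor.

Emit:
step_arm(
  jaw=[0,0,0,0,0,0,0],
  xyz=[
    [0,0,0.03],
    [0,0,0.02],
    [0,0,0.01],
    [0,0,0],
    [0,0,0],
    [0,0,0],
    [0,0,0],
  ],
  angular=[
    [0,0,0],
    [0,0,0],
    [0,0,0],
    [0,0,0],
    [0,0,0],
    [0,0,0],
    [0,0,0],
  ],
)

```text
clock: 10.95
position: [0.5009, 0.119, 0.1087]
tool_rot: [-3.138, 0.15, -0.004]
force: [0.3, -0.4, -1.6]
finger_gap: 0.5
grip_force: 36.2
```

```bash
python3 - <<'E'
from h import *
togo(.500,.1185,.07,yang=-95)
b=snap('side','s5');a=snap('top','t5')
R=np.array(b['rvec'],float)
s=get_state()
p=np.array([s['position']-[0,0,.0268],[.5,.1185,.042]])
print(cv2.projectPoints(p,R,np.array(b['tvec'],float),b['K'],None)[0].round(1))
print(cv2.projectPoints(p+[[0,0,.075],[0,0,0]],np.array(a['rvec'],float),np.array(a['tvec'],float),a['K'],None)[0].round(1))
A=b['color'][110:235,110:250,::-1].repeat(3,0).repeat(3,1);B=a['color'][160:285,90:210,::-1].repeat(3,0).repeat(3,1)
cv2.imwrite('pics/c5.png',np.hstack([A,B]))
E
```

```text
t 10.95 tcp [0.5009 0.119  0.1087] yang -95.5 tilt [ 0.003 -0.001 -1.   ] gap 0.5 F [ 0.3 -0.4 -1.6] tool delta [-0.001   0.0006  0.0387] dwz -0.009
[[[166.9 169.2]]

 [[168.8 185.1]]]
[[[146.7 233.7]]

 [[161.3 232.4]]]
```

View pics/c5.png

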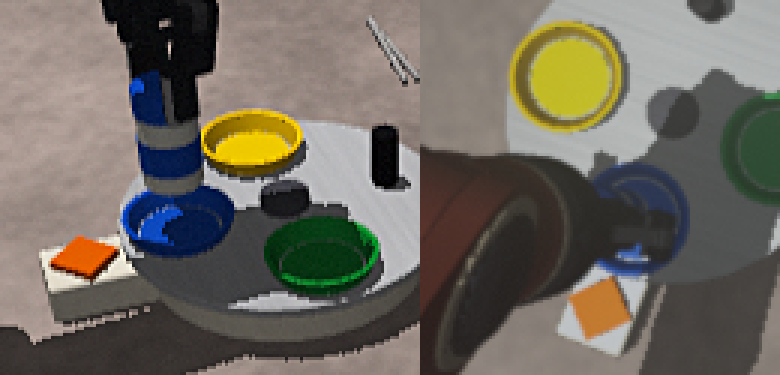

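The base of the jar at crop (173,185) is centred over the slot at crop (177,222), and matches the projection within 2 px. Lowering to near contact.

Emit:
step_arm(
  jaw=[0,0,0,0,0,0,0],
  xyz=[
    [-0.0005,0,0.012],
    [0,0,0.01],
    [0,0,0.006],
    [0,0,0.004],
    [0,0,0.002],
    [0,0,0],
    [0,0,0],
  ],
  angular=[
    [0,0,0],
    [0,0,0],
    [0,0,0],
    [0,0,0],
    [0,0,0],
    [0,0,0],
    [0,0,0],
  ],
)

```text
clock: 11.63
position: [0.4995, 0.1194, 0.0736]
tool_rot: [3.138, -0.15, 0.001]
force: [0.5, 0.4, -1.3]
finger_gap: 0.497
grip_force: 36.2
```

Emit:
step_arm(
  jaw=[0,0,0,0],
  xyz=[
    [0,0,0.001],
    [0,0,0.001],
    [0,0,0],
    [0,0,0],
  ],
  angular=[
    [0,0,0],
    [0,0,0],
    [0,0,0],
    [0,0,0],
  ],
)

```text
clock: 11.97
position: [0.4993, 0.1195, 0.0716]
tool_rot: [-3.138, 0.149, -0.0]
force: [0.6, -0.6, -1.0]
finger_gap: 0.498
grip_force: 36.2
```

Emit:
step_arm(
  jaw=[0,0,0,0,0],
  xyz=[
    [0,0,0.001],
    [0,0,0.001],
    [0,0,0.0005],
    [0,0,0],
    [0,0,0],
  ],
  angular=[
    [0,0,0],
    [0,0,0],
    [0,0,0],
    [0,0,0],
    [0,0,0],
  ],
)

```text
clock: 12.38
position: [0.4992, 0.1195, 0.069]
tool_rot: [3.138, -0.149, -0.0]
force: [-0.9, 0.1, -1.0]
finger_gap: 0.503
grip_force: 36.2
```

Emit:
step_arm(
  jaw=[0,0,0,0,0],
  xyz=[
    [0,0,0.0005],
    [0,0,0.0005],
    [0,0,0.0005],
    [0,0,0],
    [0,0,0],
  ],
  angular=[
    [0,0,0],
    [0,0,0],
    [0,0,0],
    [0,0,0],
    [0,0,0],
  ],
)

```text
clock: 12.8
position: [0.4996, 0.1194, 0.0687]
tool_rot: [-3.137, 0.15, -0.001]
force: [-2.4, -0.7, 7.7]
finger_gap: 0.503
grip_force: 37.1
```

There is floor contact at 7.7 N. I'll release gently and rise.

Emit:
step_arm(
  jaw=[0.55,0.6,0.65,0.7,0.8,0.9,0.9,0.9,0.9,0.9,0.9,0.9,0.9,0.9],
  xyz=[
    [0,0,0],
    [0,0,0],
    [0,0,0],
    [0,0,0],
    [0,0,0],
    [0,0,0],
    [0,0,0],
    [0,0,-0.01],
    [0,0,-0.02],
    [0,0,-0.03],
    [0,0,-0.03],
    [0,0,-0.03],
    [0,0,0],
    [0,0,0],
  ],
  angular=[
    [0,0,0],
    [0,0,0],
    [0,0,0],
    [0,0,0],
    [0,0,0],
    [0,0,0],
    [0,0,0],
    [0,0,0],
    [0,0,0],
    [0,0,0],
    [0,0,0],
    [0,0,0],
    [0,0,0],
    [0,0,0],
  ],
)

```text
clock: 13.97
position: [0.5004, 0.1194, 0.1897]
tool_rot: [-3.136, 0.149, -0.006]
force: [-0.1, -0.4, -1.3]
finger_gap: 0.898
grip_force: 0.0
```

```bash
python3 - <<'E'
from h import *
togo(.500,.1185,.07,yang=-95)
b=snap('side','s6');a=snap('top','t6')
h=cv2.cvtColor(a['color'],cv2.COLOR_RGB2HSV)
pr=lambda d,p:cv2.projectPoints(np.array([p]),np.array(d['rvec'],float),np.array(d['tvec'],float),d['K'],None)[0].ravel().round(1)
print(pr(b,[.5,.1185,.042]),pr(b,[.5,.1185,.117]))
for k,lo,hi in(('y',(22,130,60),(32,255,255)),('g',(50,110,30),(80,255,255))):
    nn,l,s,c=cv2.connectedComponentsWithStats(cv2.inRange(h,lo,hi))
    for i in range(1,nn):
        if s[i][4]>90: print(k,s[i],px2w(a,*(s[i][:2]+(s[i][2:4]-1)/2),.042).round(4))
A=b['color'][110:235,110:250,::-1].repeat(3,0).repeat(3,1);B=a['color'][160:285,90:210,::-1].repeat(3,0).repeat(3,1)
cv2.imwrite('pics/c6.png',np.hstack([A,B]))
E
```

```text
t 13.97 tcp [0.5004 0.1194 0.1897] yang -95.5 tilt [ 0.004 -0.002 -1.   ] gap 0.9 F [-0.1 -0.4 -1.3] tool delta [-0.0008  0.0011  0.1197] dwz -0.008
[168.8 185.1] [165.1 154.9]
y [120 167  37  37 953] [0.5993 0.1715 0.042 ]
y [327 249  22  22 376] [ 0.4501 -0.2528  0.042 ]
g [325 207  21  21 339] [ 0.5389 -0.2473  0.042 ]
```

View pics/c6.png

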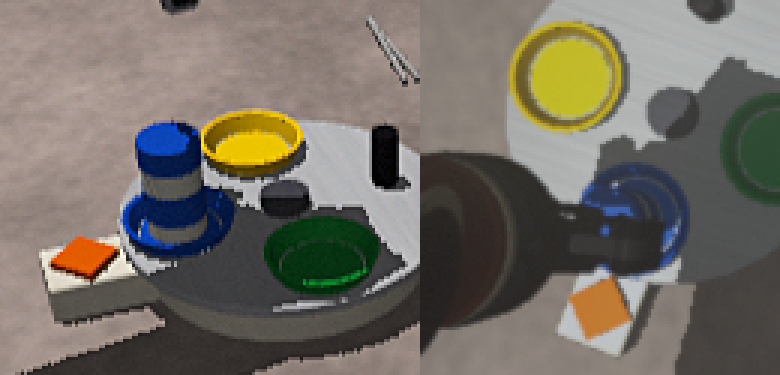

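The jar stands upright in the blue slot: cap centre at px (166,155) against (165,155) predicted. The wheel and the other jars have not moved, and the gripper is clear.

```bash
python3 -c "from station import job_done; print(job_done())"
```

```text
the job is handed in; nothing more can be done
None
```

The job is handed in: the blue slot was turned to within about 1–2° of the pointer and the blue jar set upright in it and released, with the yellow and green jars not moved; the hand-in returned no verdict.

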